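# Dial open the workshop strongbox

## Robot

A 6-joint arm with a two-finger parallel gripper is mounted at the origin on the work surface. World frame = base frame: x ahead of the robot, y to its left, z up, the work surface at z = 0. Lengths are in m, angles in rad, forces in N, time in s.
With the tool pointing down it reaches from about 0.325 to 0.775 m from the base axis. Payload 5.5 kg.
Tool frame: the origin (TCP) lies on the centre line of the jaws, within the pads' length; the fingertips stand 25 mm ahead of it and the grasp point (between the pads) lies 6 mm ahead of it; z points along the fingers, y is the line along which they close (so a half turn about z gives the same grasp; the last joint's range is limited). The gripper opens to 88 mm and grips with 3 to 60 N. Pads are 20 mm wide; open, the fingers measure 115 mm over their backs; the gripper's body (75 mm by 178 mm) begins 61 mm behind the grasp point.
Start: joints at [-1.366, 0.091, 1.231, -0, 1.82, -0.057], TCP at [0.155, -0.58, 0.248] pointing down, gripper open.
Joint ranges: [-2.87, 2.87], [-0.86, 2.18], [0.17, 2.46], [-1.51, 4.65], [0.06, 2.69], [-2.65, 2.65]. Speed limits (rad/s): [2.57, 2.57, 3.01, 3.14, 3.14, 3.14].

## Interface

Orientations are given as a unit quaternion [w, x, y, z].
In Python, from workcell import * gives the robot as it stands. The module is installed in compiled form; this text tells all that it offers.
- The arm moves only by the tool drive_tool, never from a script. Its argument "motion" is a list of rows, each a list of 2 entries, a list of its own where there are three numbers: the shift along the world's x, y, z in mm, then the turn about the world's z in degrees. In form: [[[x, y, z], yaw], ...]. A call has 1 to 12 rows; each row is the pose to reach, as a shift and turn from the pose commanded when the call began; what a row does not reach only later rows make up. A row lasts 1/8 s, in which the tool goes at most 62.5 mm and 10.7 degrees, less where a joint would pass 70% of its speed; a pose out of reach is approached as far as the arm can. A call with a gripper value outside its range is refused whole. "fingers" is the opening, from 0 (shut) to 1 (fully open), set as the call begins (left out, the last holds). The fingers move at their own pace and stop on an object; "grip_force" is the grip in N (left out, the last holds). Time passes only in rows, so rows that repeat a pose let the fingers close. It gives the time, the measured TCP pose, the force, the opening and the grip force at its end, in the units of the state.
- get_state(): the state, without advancing time (a new reading comes with each control period).
- snapshot(name): name is "scene" or "top"; returns the picture (420x560x3 uint8, red, green, blue); there is no depth.
- calibration(name): a dict with "mtx" (3x3 intrinsics, pixels), "k1" (the pictures are not rectified: a ray, as slopes to the right and down, at radius r is drawn at 1 + k1 r^2 times it, then the intrinsics apply), "xyz" and "rotation" of the camera in the world. Camera axes: x right, y up, looking along -z (the intrinsics and any distortion apply to the point x, -y, -z); pixel columns grow to the right and rows downward; lengths in m; the calibration is good to about 2 mm. A picture is of the moment at which its call begins. calibration takes no time and is no camera call.
- job_done(): hands the job in; it is judged then, once.
The state is a dict: "time": time; "qpos": joint angles; "joint_velocities": joint speeds; "joint_efforts": joint torques, N m; "tool_pos": TCP position; "orientation": TCP orientation; "force": force on the tool from outside, world axes, zero at the start; "wrist_torque": the same for the moment, N m; "finger_gap": finger opening in m; "grip_force": force on a finger pad.
Only numpy, scipy, OpenCV 4.12 (cv2) and the standard library are available. Lean on these libraries where they do the work, as an engineer would, in place of code of your own. Each camera call takes 0.05 s, during which the arm holds its last target. There are 200 camera calls.

## Task

Open the green strongbox. Its combination: turn the dial left to 16, then right to 2, then left again until the bolt drops and the dial comes up solid by itself; stop there and do not force it. Then raise the lid until it stands well open on its own, let go, and leave the other things on the bench where they are.

Things in the scene. Friction and masses are not known exactly. Their poses are not given: they have to be found in the camera images.
- chest: green sheet-steel strongbox, 240 x 320 x 100 mm high, fixed; origin under its centre on the bench, x towards the hinge (away from the robot), y along the hinge, z up. The lid is a flat plate, upper face 104 mm above the bench; it carries the dial (axis 20 mm from the centre towards the hinge, midway in y) and, near the edge opposite the hinge, the handle.
- knob_grip (a point): on the dial's axis at the height to grip the knob, a black fluted upright cylinder, diameter 40 mm, height 32 mm; 22 mm above the graduated skirt (80 mm across), 10 mm below the knob's top. Its x axis points to the dial's 0. The knob turns endlessly with about 0.1 N m drag and stays where it is left: it can be let go and gripped afresh at any yaw. Finger friction turns it.
- dial (a joint): dial angle in rad, not wrapped; positive is left (anticlockwise from above). 40 divisions: reading = angle x 40 / 6.2832, left turns raise it; 16 is 2.513 rad, 2 is 0.314 rad. Starts within 3 numbers of 0: go left straight to 16, then right straight back to 2, no whole extra turns. Aim within half a division; a number overrun by two or more is not mended by turning back.
- index (a point): index line, dark, on the fixed aluminium ring on the hinge side of the dial, 45 mm from its axis, where numbers are read. On the dial numbers rise clockwise; white marks: 0 is a solid triangle, 10, 20 and 30 are long marks with one, two and three dots, the fives are middling marks. A white line on the knob's top also points to 0.
- spindle: hidden spindle and drive cam under the lid, turning with the dial. After the 2 the dial runs freely left until, at a reading between 5 and 12 (different each time, found by feel), the sprung bolt drops in and blocks it solid. The bolt loads the cam by 5 to 10 N in dialling; over 20 N (about 0.4 N m on the knob besides its drag) is forcing it. Origin on the dial's axis, lid's underside.
- keeper: steel catch, 6 x 50 x 6 mm, inside the box's front wall; the bolt lies under it while locked. The locked lid lifts only 1 to 2 mm before the bolt meets the catch; more than 20 N there is forcing the lock. Origin at its centre.
- handle (a point): middle of the lid's bow handle: a level round steel bar, 10 mm thick, 100 mm long along the chest's y, with a post at each end; on the bar's axis, 34 mm above the lid's upper face, 225 mm from the hinge line towards the robot. Moves with the lid.
- lid_hinge (a point): middle of the hinge line, which runs along the chest's y on the far side of the box, 100 mm above the bench; the lid turns about it.
- lid (a joint): opening angle of the lid in rad, 0 closed, 1.35 fully open. The lid weighs about 0.9 kg and its hinge is stiff (about 0.8 N m): lifting at the handle takes about 9 to 11 N; it stays put above about 0.8 rad and falls shut from lower angles.
- screwdriver: bystander, loose: screwdriver with round handle, 190 mm long, lying on the bench; origin under its middle
- loupe: bystander, loose: black watchmaker's eyeglass, 40 mm across, 32 mm high, standing on the bench; origin under its middle
- gear: bystander, loose: toothed clock wheel, 60 mm across, lying flat on the bench by the strongbox; origin under its middle
- jar: bystander, loose: small glass jar with a metal cap, 56 mm across, 70 mm high; origin under its middle
- hammer: bystander, loose: small hammer, 240 mm long, lying on the bench; origin under its middle
- plane: bystander, loose: wooden block of a hand plane, 55 x 150 x 32 mm, behind the strongbox; origin under its middle
- tin: bystander, loose: flat round tin, 70 mm across, 22 mm high, by the strongbox; origin under its middle

How it is judged:
By the outcome, as a careful person would: the job done as asked, in the order asked, and still so for the second after the job is handed in, with the robot touching nothing.
It also fails if it takes over 72 s, if anything falls off the work surface, if the arm or the gripper's body presses on something with over 40 N, if the wrist force passes 120 N, or if a joint passes its speed limit or range.

## Working session

There is one attempt and no reset: what is moved stays moved. The work goes in short steps, Python scripts to look and compute and a tool call to move; the robot and the scene stay as the last step left them, time stands still between calls to the robot, and variables do not carry over. Pictures are saved under pics/ and viewed, at most 10 in all, crops included, and the job is handed in when it is done.

Besides the shell and the picture viewer there is one more tool, called after "Emit:" as name(argument=value, ...) on one line, values as JSON. drive_tool: Moves the arm, as the interface text tells. Its arguments: {"type":"object","properties":{"motion":{"type":"array","items":{"type":"array"}},"fingers":{"type":"number"},"grip_force":{"type":"number"}},"required":["motion"]}

```bash
mkdir -p pics; cat > h.py <<'E'
from workcell import *
import numpy as np, cv2
def ray(n,u,v):
    c=calibration(n);K=np.array(c["mtx"]);x=(u-K[0,2])/K[0,0];y=(v-K[1,2])/K[1,1]
    rd=np.hypot(x,y);r=rd
    for _ in range(20): r=rd/(1+c["k1"]*r*r)
    s=r/rd if rd>0 else 1
    d=np.array(c["rotation"]).reshape(3,3)@np.array([x*s,-y*s,-1]);return np.array(c["xyz"]),d
def onz(n,u,v,z):
    o,d=ray(n,u,v);return o+d*(z-o[2])/d[2]
def proj(n,p):
    c=calibration(n);K=np.array(c["mtx"]);q=np.array(c["rotation"]).reshape(3,3).T@(np.array(p)-np.array(c["xyz"]))
    x,y=q[0]/-q[2],-q[1]/-q[2];s=1+c["k1"]*(x*x+y*y);return np.array([K[0,0]*x*s+K[0,2],K[1,1]*y*s+K[1,2]])
def save(n,f,crop=None,k=1):
    im=snapshot(n);im=cv2.cvtColor(im,cv2.COLOR_RGB2BGR);
    if crop: a,b,c,d=crop;im=im[b:d,a:c]
    cv2.imwrite("pics/"+f,cv2.resize(im,None,fx=k,fy=k,interpolation=cv2.INTER_CUBIC))
E
python3 - <<'E'
from h import *
a=snapshot("top");b=snapshot("scene")
cv2.imwrite("pics/a.png",a[:,:,::-1]);cv2.imwrite("pics/b.png",b[:,:,::-1])
for n in("top","scene"):print(calibration(n))
print(get_state())
E
```

```text
{'mtx': array([[403.6409872 ,   0.        , 285.65451197],
       [  0.        , 403.6409872 , 209.92897943],
       [  0.        ,   0.        ,   1.        ]]), 'k1': -0.03260432939818814, 'xyz': array([0.48169306, 0.05141656, 1.07996359]), 'rotation': array([ 0.70722928,  0.03426286, -0.0343189 , -0.70531909])}
{'mtx': array([[394.00835446,   0.        , 283.15347202],
       [  0.        , 394.00835446, 214.18908236],
       [  0.        ,   0.        ,   1.        ]]), 'k1': 0.03746054134607066, 'xyz': array([1.08768374, 0.33223292, 0.80292159]), 'rotation': array([0.46910135, 0.17044565, 0.28841852, 0.81713338])}
{'time': 0.1, 'qpos': array([-1.36568937e+00,  9.17843673e-02,  1.23175373e+00,  5.61112390e-06,
        1.81982164e+00, -5.67455318e-02]), 'joint_velocities': array([ 0.00072873, -0.0010709 , -0.00279224,  0.00027283,  0.00068136,
       -0.00094402]), 'joint_efforts': array([ 3.33634038e-03, -4.47858882e+01, -4.07569170e+01,  7.01361895e-02,
        2.84036784e-02, -1.19110896e-04]), 'tool_pos': array([ 0.15524942, -0.57933135,  0.24662608]), 'orientation': array([-8.81311969e-04,  9.91440918e-01,  1.30553150e-01, -6.27694043e-05]), 'force': array([0.96920888, 0.04669586, 0.37165517]), 'wrist_torque': array([-0.00420398,  0.03150746,  0.02274974]), 'grip_force': 0.0, 'finger_gap': 0.08779336055175974}
```

View pics/a.png

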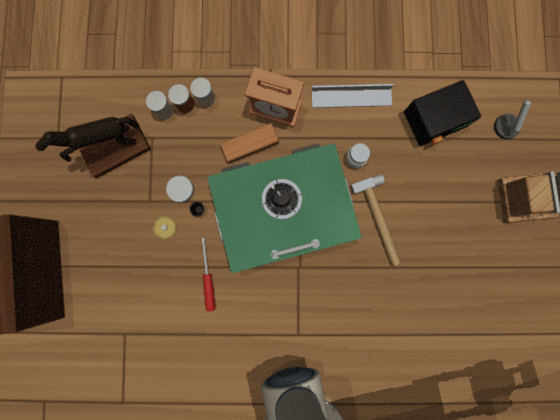

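View pics/b.png

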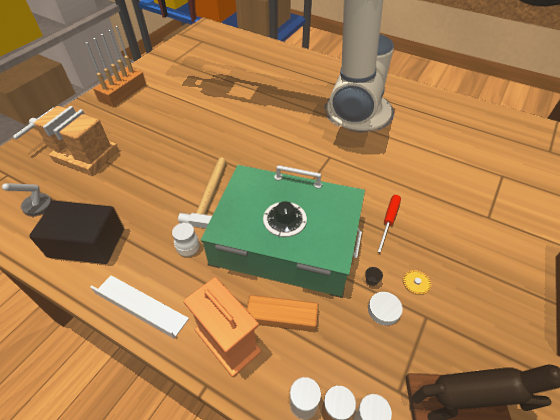

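The top view shows the green chest around (285,208), dial centre about (282,198), handle bar from (276,254) to (316,243). The tall clock and plane are behind the chest, the hammer and jar to its right, and the screwdriver, loupe, gear and tin to its left.

```bash
python3 - <<'E'
s=open('h.py').read()
s=s.replace('np.array(c["rotation"]).reshape(3,3)','RM(c["rotation"])').replace("import numpy as np, cv2","import numpy as np, cv2\nfrom scipy.spatial.transform import Rotation as Ro\nRM=lambda q:Ro.from_quat(np.r_[q[1:],q[0]]).as_matrix()")
open('h.py','w').write(s)
E
python3 - <<'E'
from h import *
a=cv2.imread("pics/a.png");hsv=cv2.cvtColor(a,cv2.COLOR_BGR2HSV)
m=cv2.inRange(hsv,(60,80,40),(90,255,255));n,l,st,_=cv2.connectedComponentsWithStats(m)
k=1+np.argmax(st[1:,4]);m=((l==k)*255).astype(np.uint8)
m=cv2.morphologyEx(m,cv2.MORPH_CLOSE,np.ones((9,9)))
c=max(cv2.findContours(m,0,2)[0],key=cv2.contourArea)
r=cv2.minAreaRect(c);box=cv2.boxPoints(r);print(r)
W=np.array([onz("top",*p,0.104) for p in box]);print(W.round(4),W.mean(0).round(4))
for i in range(4):
  d=W[(i+1)%4]-W[i];print(np.linalg.norm(d),np.degrees(np.arctan2(d[1],d[0])))
print("dial",onz("top",282,198,.11),"handle ends",onz("top",276,254,.138),onz("top",316,243,.138))
A=cv2.resize(a[160:270,210:360],None,fx=5,fy=5,interpolation=cv2.INTER_CUBIC)
b=cv2.imread("pics/b.png");B=cv2.resize(b[185:255,245:335],None,fx=6,fy=6,interpolation=cv2.INTER_CUBIC)
cv2.imwrite("pics/c.png",A);cv2.imwrite("pics/d.png",B)
E
```

```text
((283.53289794921875, 207.21298217773438), (99.16879272460938, 133.9108428955078), 75.35263061523438)
[[ 0.6594  0.2465  0.104 ]
 [ 0.7451 -0.072   0.104 ]
 [ 0.5084 -0.1304  0.104 ]
 [ 0.4266  0.1813  0.104 ]] [0.5849 0.0564 0.104 ]
0.3299068183935152 -74.94345375164106
0.24372290456747941 -166.14621762372775
0.32230483984323066 104.70786075292155
0.24172061029193248 15.647253864640923
dial [0.60510002 0.06039437 0.11      ] handle ends [0.47054607 0.07359641 0.138     ] [ 0.49624548 -0.01935984  0.138     ]
```

View pics/c.png

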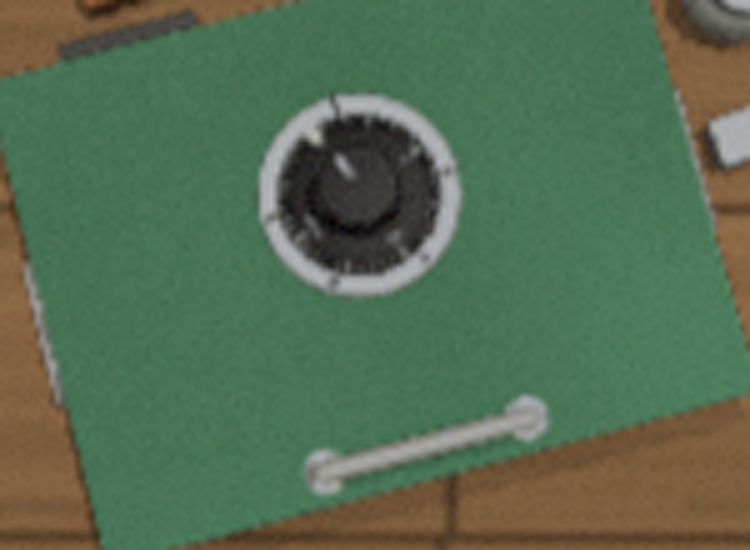

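View pics/d.png

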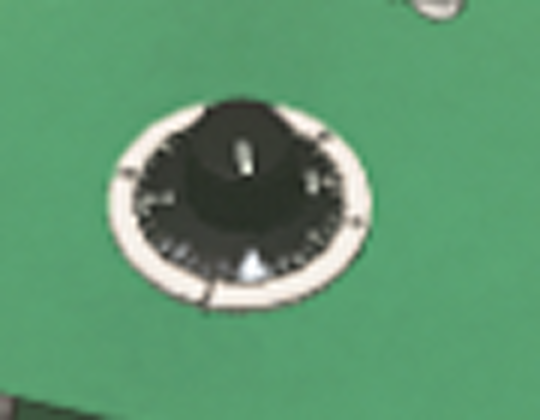

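Crops show: index line at crop (335,103) → top px (277,180.6), triangle at (313,137) → px (272.6,187.4), so the dial sits about 24° left of 0 (≈2.6), with the knob line agreeing. I'll refine the axis and the heights using both views.

```bash
cat >> h.py <<'E'
def tri(pa,pb):
    o1,d1=ray("top",*pa);o2,d2=ray("scene",*pb);t=np.linalg.lstsq(np.c_[d1,-d2],o2-o1,rcond=None)[0]
    p,q=o1+t[0]*d1,o2+t[1]*d2;return (p+q)/2,np.linalg.norm(p-q)
def dial_ang(p,c,idx): 
    f=lambda v:np.degrees(np.arctan2(v[1]-c[1],v[0]-c[0]));return (f(p)-f(idx))
E
python3 - <<'E'
from h import *
E={}
for n,f,bx in(("top","a.png",(258,175,306,224)),("scene","b.png",(258,195,312,242))):
  a=cv2.imread("pics/"+f);g=cv2.cvtColor(a,cv2.COLOR_BGR2HSV)
  x0,y0,x1,y1=bx;m=cv2.inRange(g[y0:y1,x0:x1],(0,0,0),(180,75,255)) # non-green: ring+dial
  c=max(cv2.findContours(m,0,1)[0],key=cv2.contourArea);e=cv2.fitEllipse(cv2.convexHull(c));ctr=np.array(e[0])+[x0,y0];E[n]=ctr;print(n,ctr,e[1])
print("ring",tri(E["top"],E["scene"]))
P=lambda *p:np.array(p)
print("tri",tri((272.6,187.4),(287.2,229.2)))
print("idx",tri((277,180.6),(279.7,234.2)))
print("knobline",tri((210+345/5,160+165/5),(245+244/6,185+157/6)))
print("posts/h",tri((276,254),(278.5,171.5)), "bar ends alt",tri((316,243),(319,182)),tri((276,254),(319,182)))
for n in E:
  c=onz(n,*E[n],.106);print(n,c)
  ip,tp=((277,180.6),(272.6,187.4)) if n=="top" else ((279.7,234.2),(287.2,229.2))
  ci,ct=onz(n,*ip,.106),onz(n,*tp,.110)
  print(ci,ct,dial_ang(ct,c,ci),np.linalg.norm((ct-c)[:2]),np.linalg.norm((ci-c)[:2]),np.degrees(np.arctan2(*(ci-c)[[1,0]])))
E
```

```text
top [281.41362762 198.63355637] (41.344112396240234, 41.558570861816406)
scene [284.46030235 218.79201508] (35.92327880859375, 44.133968353271484)
ring (array([0.60413758, 0.06171698, 0.10586101]), np.float64(0.00030264133848229214))
tri (array([0.63060381, 0.08344442, 0.11178413]), np.float64(0.0004294692523369076))
idx (array([0.64782454, 0.07363228, 0.10684485]), np.float64(0.0019079263808512244))
knobline (array([0.61206673, 0.06779849, 0.14502947]), np.float64(0.0015034493442235188))
posts/h (array([0.49498576, 0.03456998, 0.15106287]), np.float64(0.09137785427808058)) bar ends alt (array([0.48076972, 0.02862932, 0.11329463]), np.float64(0.10431103614751719)) (array([0.4691009 , 0.07679544, 0.11257657]), np.float64(0.005680129491189898))
top [0.60405307 0.06185132 0.106     ]
[0.64839593 0.07279598 0.106     ] [0.63097271 0.08331001 0.11      ] 24.695127076580064 0.03442589133388329 0.045673571534422176 13.864578527627827
scene [0.60429542 0.06163238 0.106     ]
[0.64690578 0.07419499 0.106     ] [0.62933584 0.08299891 0.11      ] 24.04666222629477 0.032917340371074376 0.04442365958558242 16.426849550921382
```

Emit:
drive_tool(motion=[[[35, 50, 0], 0], [[70, 100, 0], 0], [[105, 150, 0], 0], [[140, 200, 0], 0], [[175, 250, 0], 0], [[210, 300, 0], 0], [[245, 350, 0], 0], [[280, 400, 0], 0], [[315, 450, 0], 0], [[350, 500, 0], 0], [[385, 550, 0], 0], [[420, 600, 0], 0]])

```text
time: 1.6
tool_pos: [0.576, 0.0223, 0.2472]
orientation: [0.0, 0.991, 0.131, -0.0]
force: [1.5, -0.1, 0.7]
finger_gap: 0.0877
grip_force: 0.0
```

Emit:
drive_tool(motion=[[[29, 42, 0], 0], [[29, 42, 0], 0], [[29, 42, -30], 0], [[29, 42, -60], 0], [[29, 42, -60], 0]])

```text
time: 2.22
tool_pos: [0.6026, 0.0613, 0.1845]
orientation: [-0.0, 0.992, 0.13, -0.003]
force: [0.4, 0.5, -0.5]
finger_gap: 0.0879
grip_force: 0.0
```

Emit:
drive_tool(motion=[[[1, 0, -22], 0], [[1, 0, -42], 0], [[1, 0, -42], 0], [[1, 0, -42], 0]])

```text
time: 2.72
tool_pos: [0.6055, 0.0623, 0.1466]
orientation: [0.0, 0.991, 0.13, 0.001]
force: [0.2, 0.6, 0.3]
finger_gap: 0.088
grip_force: 0.0
```

Emit:
drive_tool(motion=[[[0, 0, 0], 0], [[0, 0, 0], 0], [[0, 0, 0], 0], [[0, 0, 0], 0], [[0, 0, 0], 0], [[0, 0, 0], 0], [[0, 0, 0], 0], [[0, 0, 0], 0]], fingers=0, grip_force=15)

```text
time: 3.72
tool_pos: [0.6054, 0.0619, 0.1457]
orientation: [0.0, 0.991, 0.13, 0.0]
force: [1.4, -3.8, -0.2]
finger_gap: 0.0395
grip_force: 15.0
```

```bash
python3 - <<'E'
from h import *
s=get_state();print(s["tool_pos"],s["force"],s["wrist_torque"],s["finger_gap"],s["grip_force"],s["qpos"][5])
save("scene","e.png",(245,170,335,255),6)
E
```

```text
[0.60539943 0.06193847 0.14565856] [ 1.41411457 -3.82883958 -0.17889537] [-0.5772897  -0.16008061 -0.00680044] 0.03954217470669566 14.99863788485527 1.3558903768078994
```

View pics/e.png

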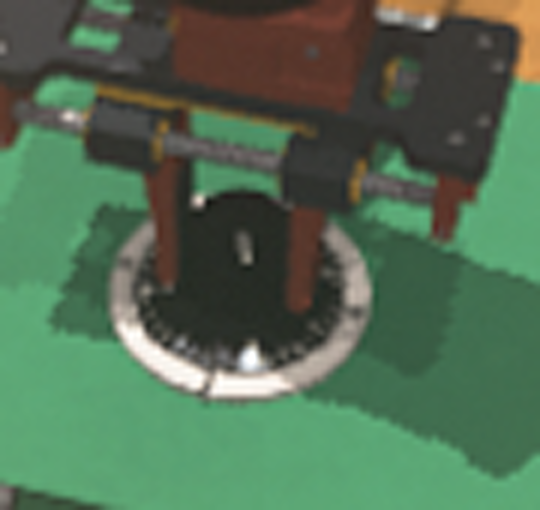

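The fingers hold the knob (gap 39.5 mm), and the triangle is still at scene px (287,229). Now I turn left, stopping short of 16.

Emit:
drive_tool(motion=[[[0, 0, 0], 10], [[0, 0, 0], 20], [[0, 0, 0], 30], [[0, 0, 0], 40], [[0, 0, 0], 50], [[0, 0, 0], 60], [[0, 0, 0], 70], [[0, 0, 0], 80], [[0, 0, 0], 90], [[0, 0, 0], 100], [[0, 0, 0], 110], [[0, 0, 0], 110]])

```text
time: 5.28
tool_pos: [0.6028, 0.0629, 0.1456]
orientation: [-0.003, 0.461, 0.888, -0.001]
force: [-11.3, -1.6, 5.1]
finger_gap: 0.0396
grip_force: 15.0
```

```bash
cat >> h.py <<'E'
C=np.array([.604,.0617])
def rectdial(n,f):
    "skirt plane rectified onto chest axes, index at the top; 5 px/mm"
    im=cv2.cvtColor(snapshot(n),cv2.COLOR_RGB2BGR);i,j=np.meshgrid(np.arange(500),np.arange(500))
    u,v=(250-j)/5e3,(250-i)/5e3;t=np.radians(15.1)
    X=C[0]+u*np.cos(t)-v*np.sin(t);Y=C[1]+u*np.sin(t)+v*np.cos(t)
    c=calibration(n);K=np.array(c["mtx"]);q=(np.stack([X,Y,0*X+.111],-1)-np.array(c["xyz"]))@RM(c["rotation"])
    x,y=-q[...,0]/q[...,2],q[...,1]/q[...,2];s=1+c["k1"]*(x*x+y*y)
    r=cv2.remap(im,(K[0,0]*x*s+K[0,2]).astype(np.float32),(K[1,1]*y*s+K[1,2]).astype(np.float32),cv2.INTER_CUBIC)
    return r
E
python3 - <<'E'
from h import *
s=get_state();print(s["tool_pos"],s["orientation"],s["force"],s["wrist_torque"],s["grip_force"],s["qpos"][5])
r=rectdial("scene","");t=rectdial("top","")
for k in range(0,360,30):
  for im in(r,):
    a=np.radians(k);cv2.line(im,(int(250-232*np.sin(a)),int(250-232*np.cos(a))),(int(250-248*np.sin(a)),int(250-248*np.cos(a))),(0,0,255),2)
S=cv2.cvtColor(snapshot("scene"),cv2.COLOR_RGB2BGR)[170:255,245:335]
cv2.imwrite("pics/f.png",np.hstack([cv2.resize(r,(400,400)),cv2.resize(S,(400,400),interpolation=cv2.INTER_CUBIC)]))
E
```

```text
[0.6027628  0.06293499 0.14557628] [-0.0030042   0.46058645  0.8876089  -0.00124303] [-11.32834508  -1.64125264   5.05227458] [-0.30129844  1.68925903  0.03601776] 15.003846287727356 -0.5659776987325738
```

View pics/f.png

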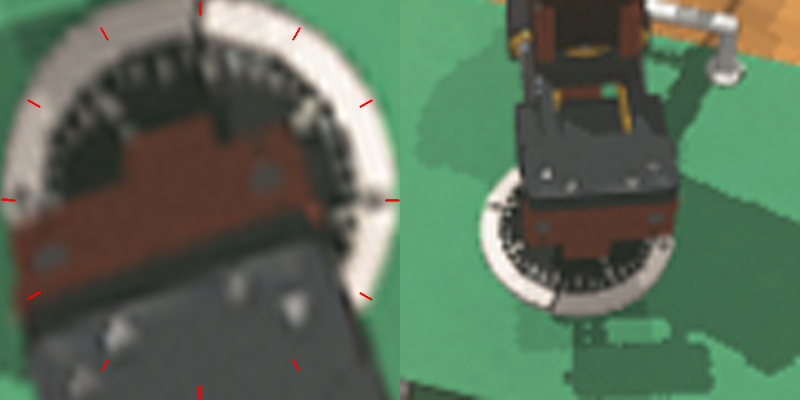

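Rectified dial (400 px half): long marks at (118,115) and (305,110), about 44° left and 49° right of the index, so the 10 and 20 straddle it and the reading is about 14.8. Next: centre the tool on the knob, finish to 16, and read the fraction from the tick comb.

Emit:
drive_tool(motion=[[[-1.2, -0.5, 0], 5], [[-1.2, -0.5, 0], 10], [[-1.2, -0.5, 0], 10], [[-1.2, -0.5, 0], 10]])

```text
time: 5.92
tool_pos: [0.6024, 0.0627, 0.1456]
orientation: [-0.002, 0.382, 0.924, -0.0]
force: [-7.3, -0.2, 2.9]
finger_gap: 0.0394
grip_force: 15.0
```

```bash
cat > comb.py <<'E'
from h import *
s=get_state();o=s["orientation"];print(s["tool_pos"],"yaw",np.degrees(2*np.arctan2(o[2],o[1])),s["force"],s["wrist_torque"])
import sys
r=rectdial("scene","").astype(np.float32).mean(2);
P=cv2.warpPolar(r,(250,1440),(250,250),250,cv2.WARP_POLAR_LINEAR) # row angle cw from +x img
lo,hi=float(sys.argv[1]),float(sys.argv[2]) # ccw angle from index to use
ang=np.arange(1440)/4; ccw=((-90-ang)+180)%360-180
o=np.argsort(ccw);ccw=ccw[o];P=P[o]
for a,b in((175,188),(180,195),(165,180)):
  p=P[:,a:b].mean(1);p-=cv2.GaussianBlur(p[:,None],(1,81),0)[:,0];k=(ccw>lo)&(ccw<hi)
  z=(p[k]*np.exp(1j*np.radians(ccw[k]*40))).sum();print("frac of reading",(np.angle(z)/2/np.pi)%1,abs(z)/np.abs(p[k]).sum())
q=P[:,205:222].mean(1);k=np.abs(ccw)<12;print("index at ccw",ccw[k][np.argmin(q[k])])
q=P[:,130:165].mean(1);q-=cv2.GaussianBlur(q[:,None],(1,121),0)[:,0];k=(ccw>lo)&(ccw<hi)
pk=sorted([(round(float(q[i])),float(ccw[i])) for i in np.where(k)[0] if q[i]==q[max(0,i-20):i+21].max()])[-5:];print("long",pk)
E
python3 comb.py -75 75
```

```text
[0.60242429 0.06266348 0.14564943] yaw 135.042701960254 [-7.2715695  -0.18050094  2.88577585] [-0.10117985  1.02724694 -0.01204306]
frac of reading 0.7149163456484662 0.3310021895455082
frac of reading 0.7262528481542928 0.38173485583152156
frac of reading 0.7120829116811405 0.19558690511837673
index at ccw 9.0
long [(3, 27.0), (6, -4.0), (11, 8.0), (16, 56.0), (25, -44.25)]
```

Emit:
drive_tool(motion=[[[1, -1, 0], 1.5], [[1, -1, 0], 1.5], [[1, -1, 0], 1.5]])

```text
time: 6.35
tool_pos: [0.6025, 0.0626, 0.1456]
orientation: [-0.003, 0.37, 0.929, -0.0]
force: [-11.6, 2.6, 4.6]
finger_gap: 0.0397
grip_force: 15.0
```

```bash
python3 comb.py -75 75
```

```text
[0.60249329 0.06255643 0.14562326] yaw 136.58330482394737 [-11.61137399   2.61433452   4.56334331] [ 0.35457642  1.65749869 -0.05770128]
frac of reading 0.8793536302810754 0.20717554002162705
frac of reading 0.8846657302236154 0.2380689742040857
frac of reading 0.870014486932968 0.16741561345529832
index at ccw 11.75
long [(5, -3.5), (6, -22.0), (16, 57.5), (17, 7.75), (25, -40.0)]
```

Emit:
drive_tool(motion=[[[-1, 1, 0], -10], [[-1, 1, 0], -20], [[-1, 1, 0], -30], [[-1, 1, 0], -40], [[-1, 1, 0], -50], [[-1, 1, 0], -60], [[-1, 1, 0], -70], [[-1, 1, 0], -80], [[-1, 1, 0], -90], [[-1, 1, 0], -100], [[-1, 1, 0], -110], [[-1, 1, 0], -118]])

```text
time: 7.9
tool_pos: [0.6052, 0.062, 0.1457]
orientation: [0.0, 0.987, 0.158, 0.002]
force: [5.8, -2.1, -2.8]
finger_gap: 0.0399
grip_force: 15.0
```

Emit:
drive_tool(motion=[[[0, 0, 0], 0], [[0, 0, 0], 0]])

```text
time: 8.15
tool_pos: [0.6052, 0.062, 0.1457]
orientation: [0.0, 0.987, 0.161, 0.001]
force: [6.0, -2.7, -3.0]
finger_gap: 0.0397
grip_force: 15.0
```

```bash
python3 comb.py -60 70
python3 - <<'E'
from h import *
r=rectdial("scene","");
for k in range(0,360,30):
    a=np.radians(k);cv2.line(r,(int(250-232*np.sin(a)),int(250-232*np.cos(a))),(int(250-248*np.sin(a)),int(250-248*np.cos(a))),(0,0,255),2)
cv2.imwrite("pics/g.png",r)
E
```

```text
[0.60522755 0.06200738 0.145689  ] yaw 18.48540784055587 [ 6.00040231 -2.70406685 -2.96735833] [-0.25480196 -0.92810319 -0.10323353]
frac of reading 0.7498601565609022 0.25564807800397743
frac of reading 0.7656370826470701 0.28113026636314264
frac of reading 0.6833363723424916 0.16077408390007883
index at ccw 0.25
long [(3, 47.75), (4, -12.0), (10, 7.75), (11, -22.5), (37, 26.0)]
```

View pics/g.png

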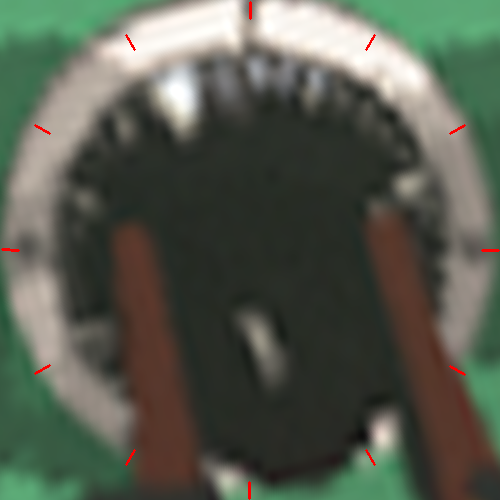

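The triangle is at (180,95), 24° left of the index at (250,35), and the comb fraction is 0.75, so the dial reads about 2.7. I need about 6.5° more to the right.

Emit:
drive_tool(motion=[[[0, 0, 0], -3], [[0, 0, 0], -6], [[0, 0, 0], -6], [[0, 0, 0], -6]])

```text
time: 8.75
tool_pos: [0.6053, 0.0618, 0.1457]
orientation: [0.0, 0.994, 0.109, 0.002]
force: [6.9, -2.5, -2.4]
finger_gap: 0.0399
grip_force: 15.0
```

```bash
python3 comb.py -60 70
```

```text
[0.60530008 0.06181162 0.14568908] yaw 12.480426013051337 [ 6.85957132 -2.54492739 -2.39278238] [-0.4340364  -0.99642023 -0.04118672]
frac of reading 0.12604276579400203 0.21900573005603607
frac of reading 0.13438961102217772 0.2708224850165971
frac of reading 0.9861625968554548 0.08010683773589819
index at ccw 0.5
long [(4, -7.0), (6, 0.75), (6, 68.5), (7, -28.75), (47, 21.0)]
```

Emit:
drive_tool(motion=[[[0, 0, 0], 4], [[0, 0, 0], 8], [[0, 0, 0], 12], [[0, 0, 0], 16], [[0, 0, 0], 20], [[0, 0, 0], 22], [[0, 0, 0], 24]], grip_force=10)

```text
time: 9.68
tool_pos: [0.605, 0.0625, 0.1457]
orientation: [-0.0, 0.949, 0.314, 0.001]
force: [4.3, -0.5, -1.0]
finger_gap: 0.0397
grip_force: 10.0
```

```bash
python3 comb.py -60 80
```

```text
[0.60496181 0.06248094 0.14566457] yaw 36.577865476702456 [ 4.30292097 -0.50791169 -1.04489748] [ 0.01718137 -0.78617101 -0.12188059]
frac of reading 0.7134459068547263 0.25290375470109666
frac of reading 0.6977705054704342 0.22584557008362766
frac of reading 0.6942936579106702 0.1919702600766473
index at ccw 0.0
long [(3, 27.25), (4, 8.75), (8, -3.25), (24, -51.5), (37, 46.25)]
```

Emit:
drive_tool(motion=[[[0, 0, 0], 2], [[0, 0, 0], 4], [[0, 0, 0], 6], [[0, 0, 0], 8]])

```text
time: 10.22
tool_pos: [0.6048, 0.0627, 0.1457]
orientation: [-0.0, 0.925, 0.379, 0.001]
force: [5.8, 1.0, -1.5]
finger_gap: 0.0402
grip_force: 10.0
```

```bash
python3 comb.py -60 80
```

```text
[0.60480676 0.06265912 0.14566602] yaw 44.59666505184429 [ 5.8176854   0.99467136 -1.48734168] [ 0.10057193 -0.83006498 -0.07414446]
frac of reading 0.6597604431730495 0.23716295086227637
frac of reading 0.6245388792687345 0.25752999321231146
frac of reading 0.6866481325213466 0.1010404006023944
index at ccw 0.25
long [(1, 75.0), (2, -24.5), (11, 7.5), (16, -43.75), (43, 55.25)]
```

Emit:
drive_tool(motion=[[[0, 0, 0], 2], [[0, 0, 0], 4], [[0, 0, 0], 6], [[0, 0, 0], 8]])

```text
time: 10.78
tool_pos: [0.6046, 0.0628, 0.1457]
orientation: [-0.0, 0.896, 0.443, 0.001]
force: [5.3, 1.5, -0.6]
finger_gap: 0.0401
grip_force: 10.0
```

```bash
python3 comb.py -60 85
```

```text
[0.60461608 0.06281746 0.14567722] yaw 52.622688221710526 [ 5.27450451  1.49782793 -0.63257146] [ 0.28586348 -0.83744829 -0.10454192]
frac of reading 0.5605453977627555 0.3454172429124302
frac of reading 0.5613364958496225 0.3859446762452399
frac of reading 0.5290530878170266 0.21002666663935146
index at ccw 0.25
long [(2, 43.0), (3, -3.75), (18, 15.75), (19, -34.0), (34, 64.0)]
```

Emit:
drive_tool(motion=[[[0, 0, 0], 2], [[0, 0, 0], 4], [[0, 0, 0], 6], [[0, 0, 0], 8]])

```text
time: 11.32
tool_pos: [0.6044, 0.0629, 0.1457]
orientation: [-0.001, 0.863, 0.505, 0.001]
force: [4.2, 1.6, -2.0]
finger_gap: 0.0398
grip_force: 10.0
```

```bash
python3 comb.py -60 85
```

```text
[0.60440807 0.06293924 0.1456579 ] yaw 60.64329772209594 [ 4.15610776  1.58445852 -2.0461259 ] [ 0.39921595 -0.76153666 -0.08476274]
frac of reading 0.4481547653163947 0.20966623571287743
frac of reading 0.42395904607114376 0.24609403480505762
frac of reading 0.47537026360635115 0.17613499018972711
index at ccw 0.0
long [(3, 35.0), (4, 4.25), (15, 24.0), (21, -25.0), (28, 72.25)]
```

Emit:
drive_tool(motion=[[[0, 0, 0], 2], [[0, 0, 0], 4], [[0, 0, 0], 6], [[0, 0, 0], 8]])

```text
time: 11.88
tool_pos: [0.6042, 0.0631, 0.1456]
orientation: [-0.001, 0.826, 0.564, 0.001]
force: [3.0, 4.1, -0.6]
finger_gap: 0.04
grip_force: 10.0
```

```bash
python3 comb.py -60 90
```

```text
[0.60419716 0.06305305 0.14564285] yaw 68.67843012445347 [ 2.99184314  4.09665496 -0.63174989] [ 0.53541853 -0.59497761 -0.00534488]
frac of reading 0.366075823625526 0.32141973154032966
frac of reading 0.39764877330360354 0.3618615627403819
frac of reading 0.35270245577396897 0.2860857447903815
index at ccw 0.75
long [(2, 11.75), (2, 52.5), (7, 31.75), (20, -16.75), (23, 80.0)]
```

Emit:
drive_tool(motion=[[[0, 0, 0], 2], [[0, 0, 0], 4], [[0, 0, 0], 6], [[0, 0, 0], 8]])

```text
time: 12.42
tool_pos: [0.604, 0.0631, 0.1457]
orientation: [-0.001, 0.784, 0.62, 0.001]
force: [2.6, 4.5, -1.1]
finger_gap: 0.0395
grip_force: 10.0
```

```bash
python3 comb.py -60 90
```

```text
[0.60396083 0.06310616 0.14566105] yaw 76.6802652531775 [ 2.58622077  4.50245559 -1.13946477] [ 0.63690231 -0.51662411 -0.06427101]
frac of reading 0.30010928898083356 0.18411656756186873
frac of reading 0.2885876240421457 0.1732293425952607
frac of reading 0.28797823980314013 0.1813040962157072
index at ccw 0.75
long [(2, 52.25), (7, 11.75), (10, 40.25), (18, 89.0), (24, -7.75)]
```

Still free, reading about 9.3. Continue.

Emit:
drive_tool(motion=[[[0, 0, 0], 2], [[0, 0, 0], 4], [[0, 0, 0], 6], [[0, 0, 0], 8]])

```text
time: 12.98
tool_pos: [0.6037, 0.0627, 0.1456]
orientation: [-0.001, 0.739, 0.673, 0.0]
force: [1.1, 4.3, 0.5]
finger_gap: 0.0398
grip_force: 10.0
```

```bash
python3 comb.py -60 90
```

```text
[0.60370434 0.06266803 0.14561888] yaw 84.64852827150229 [1.13937802 4.28143246 0.49031038] [ 0.57002496 -0.21194902 -0.22418137]
frac of reading 0.9987353610905229 0.2865667715002624
frac of reading 0.047734971025680084 0.28236184481112725
frac of reading 0.983117182585857 0.21683364919734385
index at ccw 0.25
long [(3, 19.75), (4, -20.75), (4, 28.75), (10, 48.75), (26, -0.75)]
```

Emit:
drive_tool(motion=[[[0, 0, 0], 2], [[0, 0, 0], 4], [[0, 0, 0], 6], [[0, 0, 0], 8]])

```text
time: 13.52
tool_pos: [0.6037, 0.0617, 0.1455]
orientation: [-0.0, 0.691, 0.723, -0.001]
force: [-3.2, 2.0, 1.3]
finger_gap: 0.04
grip_force: 10.0
```

```bash
python3 comb.py -60 90
```

```text
[0.60365291 0.06166223 0.14549546] yaw 92.61630290700055 [-3.22674764  1.99622     1.30854006] [ 0.20491824  0.4802046  -0.30104493]
frac of reading 0.11460356005647218 0.24872692284637515
frac of reading 0.15479773999084226 0.288674781971229
frac of reading 0.03888631166499515 0.14700729890940326
index at ccw 1.25
long [(2, 68.25), (3, 19.5), (6, -49.5), (11, 48.75), (24, -0.25)]
```

The dial is blocked at about 10: 8° of tool turn moved it only 0.1 division, and torque rose to 0.3 N m. Releasing and moving to the handle.

Emit:
drive_tool(motion=[[[0, 0, 0], 0], [[0, 0, 0], 0], [[0, 0, 0], 0], [[0, 0, 0], 0], [[0, 0, 30], 0], [[0, 0, 70], 0], [[-40, -11, 70], 4], [[-80, -21, 70], 8], [[-121, -32, 70], 12.4], [[-121, -32, 70], 12.4], [[-121, -32, 70], 12.4]], fingers=1)

```text
time: 14.95
tool_pos: [0.4838, 0.03, 0.216]
orientation: [0.001, 0.61, 0.793, 0.001]
force: [0.5, 0.9, -0.6]
finger_gap: 0.0875
grip_force: 0.0
```

Emit:
drive_tool(motion=[[[0, 0, -30], 0], [[0, 0, -60], 0], [[0, 0, -71], 0], [[0, 0, -71], 0], [[0, 0, -71], 0]])

```text
time: 15.58
tool_pos: [0.4839, 0.03, 0.146]
orientation: [0.001, 0.609, 0.793, 0.001]
force: [0.5, -0.1, -0.6]
finger_gap: 0.0876
grip_force: 0.0
```

```bash
python3 - <<'E'
from h import *
a=snapshot("top");b=snapshot("scene")
A=cv2.resize(a[160:280,210:360],(500,400));B=cv2.resize(b[120:270,240:340],(300,400))
cv2.imwrite("pics/i.png",np.hstack([A,B])[:,:,::-1])
E
```

```text
(no output)
```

View pics/i.png

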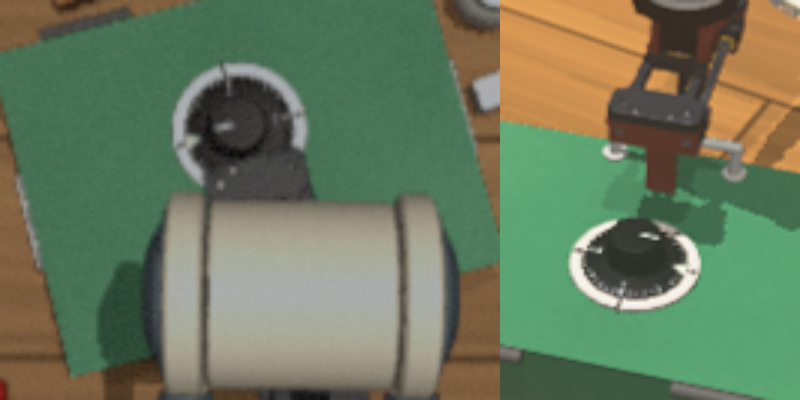

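The dial shows the triangle at 90° left (reading about 10), and the gripper straddles the bar midway. Closing on the handle.

Emit:
drive_tool(motion=[[[0, 0, -1], 0], [[0, 0, -1], 0], [[0, 0, -1], 0], [[0, 0, -1], 0], [[0, 0, -1], 0], [[0, 0, -1], 0], [[0, 0, -1], 0], [[0, 0, -1], 0], [[0, 0, -1], 0], [[0, 0, -1], 0]], fingers=0, grip_force=30)

```text
time: 16.92
tool_pos: [0.4826, 0.0298, 0.1436]
orientation: [-0.0, 0.609, 0.793, -0.0]
force: [-3.7, -0.8, 1.2]
finger_gap: 0.0093
grip_force: 30.0
```

Emit:
drive_tool(motion=[[[0, 0, 1], 0], [[0, 0, 2], 0], [[0, 0, 3], 0], [[0, 0, 3], 0]])

```text
time: 17.42
tool_pos: [0.483, 0.0299, 0.1461]
orientation: [-0.0, 0.609, 0.793, -0.0]
force: [1.1, -0.3, -8.7]
finger_gap: 0.0092
grip_force: 30.0
```

Emit:
drive_tool(motion=[[[0, 0, 1], 0], [[0, 0, 2], 0], [[0, 0, 2], 0]])

```text
time: 17.8
tool_pos: [0.4835, 0.03, 0.1489]
orientation: [0.0, 0.609, 0.793, 0.0]
force: [5.2, 0.7, -8.8]
finger_gap: 0.0092
grip_force: 30.0
```

Emit:
drive_tool(motion=[[[0, 0, 1], 0], [[0, 0, 2], 0], [[0, 0, 3], 0], [[0, 0, 3], 0]])

```text
time: 18.3
tool_pos: [0.4841, 0.0302, 0.152]
orientation: [0.001, 0.609, 0.793, 0.001]
force: [7.2, 0.7, -9.1]
finger_gap: 0.009
grip_force: 30.0
```

The lid lifts freely at 9 N, so it is unlocked. Now I follow the arc.

Emit:
drive_tool(motion=[[[1.2, 0.3, 6], 0], [[3.2, 0.9, 14], 0], [[6, 1.7, 25], 0], [[10, 2.7, 35.6], 0], [[14, 3.8, 46], 0], [[19, 5.1, 56.5], 0], [[24.2, 6.5, 66.5], 0], [[29.9, 8, 76.3], 0], [[36.1, 9.7, 85.8], 0], [[42.7, 11.4, 94.9], 0], [[42.7, 11.4, 94.9], 0]])

```text
time: 19.68
tool_pos: [0.5264, 0.0416, 0.2485]
orientation: [0.001, 0.609, 0.793, 0.001]
force: [-1.9, -0.3, -1.5]
finger_gap: 0.0094
grip_force: 30.0
```

Emit:
drive_tool(motion=[[[7.1, 1.9, 8.8], 0], [[14.5, 3.9, 17.2], 0], [[22.3, 6, 25.2], 0], [[30.5, 8.2, 32.8], 0], [[39, 10.4, 40], 0], [[48, 12.9, 46.7], 0], [[57.2, 15.3, 52.9], 0], [[66.7, 17.9, 58.6], 0], [[76.5, 20.5, 63.8], 0], [[86.5, 23.3, 68.6], 0], [[96.8, 26, 72.8], 0], [[107.2, 28.8, 76.5], 0]])

```text
time: 21.18
tool_pos: [0.6319, 0.0699, 0.3276]
orientation: [0.001, 0.61, 0.793, 0.001]
force: [-9.0, -2.4, 7.2]
finger_gap: 0.0093
grip_force: 30.0
```

Emit:
drive_tool(motion=[[[5, 1.4, 1.6], 0], [[10.7, 2.8, 3.1], 0], [[10.7, 2.8, 3.1], 0]])

```text
time: 21.55
tool_pos: [0.6433, 0.0728, 0.3309]
orientation: [0.002, 0.61, 0.793, 0.002]
force: [-5.0, -2.7, 6.6]
finger_gap: 0.0089
grip_force: 30.0
```

```bash
python3 - <<'E'
from h import *
save("scene","j.png");print(get_state()["qpos"])
E
```

```text
[ 6.02761212e-02  2.57360063e-01  8.96289689e-01 -2.09536697e-04
  1.98251704e+00 -1.99755752e-01]
```

View pics/j.png

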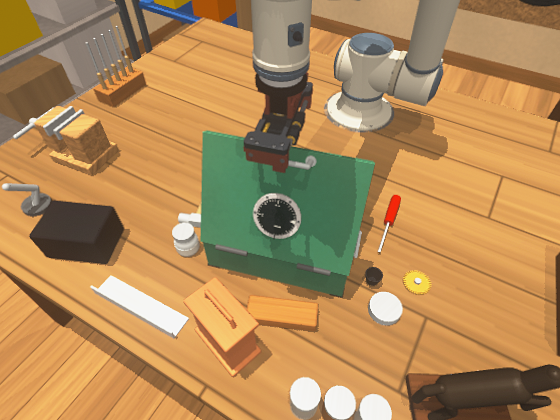

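The lid stands well open with the handle in the jaws (around px 275,155), and the bystanders have not moved. I release with a small opening and leave straight up.

Emit:
drive_tool(motion=[[[0, 0, 0], 0], [[0, 0, 0], 0], [[0, 0, 0], 0], [[0, 0, 15], 0], [[0, 0, 30], 0], [[0, 0, 50], 0], [[0, 0, 80], 0], [[0, 0, 80], 0]], fingers=0.25)

```text
time: 22.6
tool_pos: [0.644, 0.073, 0.4087]
orientation: [0.002, 0.609, 0.793, 0.002]
force: [0.1, 0.6, 0.3]
finger_gap: 0.0218
grip_force: 0.0
```

```bash
python3 - <<'E'
from h import *
s=get_state();print(s["tool_pos"],s["force"],s["finger_gap"])
save("scene","k.png",(140,60,420,340),2)
E
```

```text
[0.64399745 0.07299923 0.40873967] [0.07165235 0.63942815 0.25627081] 0.02184701326063989
```

View pics/k.png

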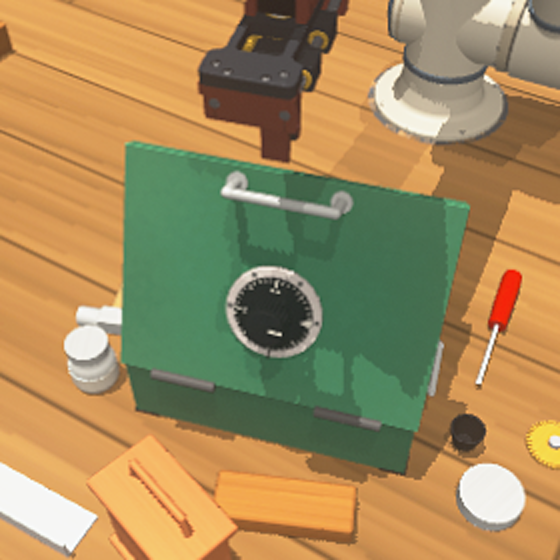

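The lid stands open on its own with the handle free at (285,200), the gripper is clear above it, and the bystanders are in place. Handing in.

```bash
python3 -c "
from workcell import *
print(job_done())"
```

```text
the job is handed in; nothing more can be done
None
```

The strongbox is unlocked and its lid stands open on its own at about 1.15 rad; I dialled it left to about 16, right to about 2, then left until it blocked at about 10, and the job is handed in with the gripper clear and the other things where they were.

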